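# Tip out the lab bin and weigh the red-capped jar

## Robot

A 6-joint arm with a two-finger parallel gripper is mounted at the origin on the work surface. World frame = base frame: x ahead of the robot, y to its left, z up, the work surface at z = 0. Lengths are in m, angles in rad, forces in N, time in s.
With the tool pointing down it reaches from about 0.275 to 0.825 m from the base axis. Payload 5.2 kg.
Tool frame: the origin (TCP) lies midway between the tips of the shut fingers; the grasp point (between the pads) lies 19 mm behind it; z points along the fingers, y is the line along which they close (so a half turn about z gives the same grasp; the last joint's range is limited). The gripper opens to 93 mm and grips with 3 to 60 N. Pads are 15 mm wide; open, the fingers measure 128 mm over their backs; the gripper's body (75 mm by 188 mm) begins 65 mm behind the grasp point.
Start: joints at [-1.336, 0.259, 1.535, -0, 1.348, -0.203], TCP at [0.233, -0.498, 0.219] pointing down, gripper open.
Joint ranges: [-3.14, 3.14], [-0.91, 2.08], [0.19, 2.58], [-1.22, 4.36], [0.22, 2.71], [-3.12, 3.12]. Speed limits (rad/s): [2.57, 2.57, 3.14, 3.14, 3.14, 3.14].

## Interface

Orientations are given as a unit quaternion [w, x, y, z].
In Python, from bench import observe, camera, hand_in gives the robot as it stands. The module is installed in compiled form; this text tells all that it offers.
- The arm moves only by the tool jog_arm, never from a script. Its argument "commands" is a list that holds one entry, the list of rows, each a list of 7 numbers: the shift along the tool's x, y, z in cm, then the turn, a rotation vector about the tool's x, y, z in rad, then the opening, from 0 (shut) to 1 (fully open). In form: [[[dx, dy, dz, rx, ry, rz, hand], ...]]. A call has 1 to 12 rows; each row is the pose to reach, as a shift and turn from the pose commanded when the call began, along the tool's axes at that moment; what a row does not reach only later rows make up. A row lasts 1/8 s, in which the tool goes at most 62.5 mm and 10.7 degrees, less where a joint would pass 70% of its speed; a pose out of reach is approached as far as the arm can. A call with a gripper value outside its range is refused whole. The fingers move at their own pace and stop on an object; "force" is the grip in N (left out, the last holds). Time passes only in rows, so rows that repeat a pose let the fingers close. It gives the time, the measured TCP pose, the force, the opening and the grip force at its end, in the units of the state.
- observe(): the state, without advancing time (a new reading comes with each control period).
- camera(name): name is "side" or "top" or "wrist"; returns a dict with "img" (420x560x3 uint8, red, green, blue), "depth" (420x560 float32, m along the optical axis (not along the pixel's ray), 0 where there is no reading), "fx", "fy", "cx", "cy" (pixels), "k1" (the pictures are not rectified: a ray, as slopes to the right and down, at radius r is drawn at 1 + k1 r^2 times it, then the intrinsics apply), "xyz" and "orientation" of the camera in the world. Camera axes: x right, y down, z forward; pixel columns grow to the right and rows downward; lengths in m; the calibration is good to about 2 mm. A picture is of the moment at which its call begins.
- hand_in(): hands the job in; it is judged then, once.
The state is a dict: "time": time; "joints": joint angles; "joint_vel": joint speeds; "tau": joint torques, N m; "ee_pos": TCP position; "tool_rot": TCP orientation; "ft_force": force on the tool from outside, world axes, zero at the start; "ft_torque": the same for the moment, N m; "width": opening from 0.0 (shut) to 1.0 (fully open); "gripper_force": force on a finger pad.
Only numpy, scipy, OpenCV 4.12 (cv2) and the standard library are available. Lean on these libraries where they do the work, as an engineer would, in place of code of your own. Each camera call takes 0.05 s, during which the arm holds its last target. There are 200 camera calls.

## Task

One of the two tilt-out bins holds the red-capped jar: tip that bin forward by its bar, all the way to its stop, take the jar out and set it down gently, upright, in the middle of the balance pan. Push the bin fully shut again; do not force the bins, leave the other bin shut with its blue-capped jar in it, and leave the beaker and dish alone.

Things in the scene. Friction and masses are not known exactly. Their poses are not given: they have to be found in the camera images.
- bins: White bin unit fixed to the bench, 120 deep (x) x 328 wide (y) x 173 mm high, with a clear roof and two clear tilt-out bins side by side. Origin: centre of its underside; z up, its front (where the bins tip out) faces its own -x, front face 60 mm from the origin. The roof covers the bins when shut: the jars can only be taken out with their bin tipped.
- bin_left (a joint): Left clear bin seen from the robot (unit's +y), 85 deep x 148 wide mm; walls 4, floor 5 thick; front wall 150 high, back and sides 100. Value in rad: 0 = shut, upright; grows as its top tips out to the unit's front about its bottom front edge, to a firm stop at about 0.52. No spring or catch: pivot friction (0.45 N m) holds it where it is left; 3 to 6 N at the bar moves it.
- bin_right (a joint): Right clear bin seen from the robot (unit's -y), 85 deep x 148 wide mm; walls 4, floor 5 thick; front wall 150 high, back and sides 100. Value in rad: 0 = shut, upright; grows as its top tips out to the unit's front about its bottom front edge, to a firm stop at about 0.52. No spring or catch: pivot friction (0.45 N m) holds it where it is left; 3 to 6 N at the bar moves it.
- bin_left_bar (a point): Middle of the left bin's green pull bar; moves and turns with the bin (axes as the unit's when shut). Bar 10 mm thick, 110 mm long along y, a post at each end; its centre line is 40 mm in front of the bin's front face (35 mm clear gap behind it to hook) and 135 mm above the pivot; the bin's front rim is 15 mm higher.
- bin_right_bar (a point): Middle of the right bin's green pull bar; moves and turns with the bin (axes as the unit's when shut). Bar 10 mm thick, 110 mm long along y, a post at each end; its centre line is 40 mm in front of the bin's front face (35 mm clear gap behind it to hook) and 135 mm above the pivot; the bin's front rim is 15 mm higher.
- bin_left_hinge (a point): Middle of the pivot line (along y) of the left bin: its bottom front edge; in the unit's frame at x -58, y +80, z 15 mm. Moves with the bin's turn only (axes turn with the bin).
- bin_right_hinge (a point): Middle of the pivot line (along y) of the right bin: its bottom front edge; in the unit's frame at x -58, y -80, z 15 mm (axes turn with the bin).
- jar_red: Upright round jar with a red cap and paper label, 48 mm in diameter, 120 mm high, about 0.2 kg, loose in one of the two bins (either one). Origin: centre of its underside; z along its axis to the cap. It slides and leans on the bin's front wall when the bin is tipped.
- jar_blue: The same jar with a blue cap, in the other bin; it stays there.
- balance: White laboratory balance fixed on the bench, 260 deep x 190 wide mm, housing top 56 mm high. Origin: centre of its underside; its display is towards -x, its pan towards +x.
- pan (a point): Centre of the top face of the balance's round steel pan, 124 mm in diameter, 75 mm above the bench; it does not move.
- beaker: Glass beaker, 72 mm across, 90 mm high, loose on the bench. Origin: centre of its underside. To be left alone.
- dish: White ceramic dish, 100 mm across, 20 mm high, loose on the bench. Origin: centre of its underside. To be left alone.

How it is judged:
On the way, in this order (a step that is already met when the one before it is completed fails the run):
1. the bin that holds the red-capped jar is tipped out to its stop (0.46 rad or more) with the jar in it (((value of joint bin_left above 0.46 rad and distance between jar_red and bin_left_hinge below 0.085 m) or (value of joint bin_right above 0.46 rad and distance between jar_red and bin_right_hinge below 0.085 m))), for 0.2 s.
2. the red-capped jar stands upright on the balance pan, within 35 mm of its centre (horizontal distance between jar_red and pan below 0.035 m and z of jar_red in the frame of pan between -0.006 and 0.006 m and angle between jar_red's own z axis and vertical below 0.1 rad), for 0.2 s.
At the end, for the whole second after the job is handed in: The red-capped jar stands at rest on the balance pan, its underside within 6 mm of the pan's height and within 35 mm of its centre, upright within 0.10 rad, and both bins are shut to within 0.04 rad (all of step 2 and linear speed of jar_red below 0.02 m/s and value of joint each of bin_left, bin_right below 0.04 rad); the robot touches nothing.
It fails at once if the bin with the blue-capped jar is tipped out or that jar is taken (jar moved over 40 mm, or leaning over 0.25 rad) (distance of jar_blue from where it was at the start of the episode above 0.04 m or angle between jar_blue's own z axis and vertical above 0.25 rad).
It fails at once if the bins are forced (robot presses on the unit with over 50 N) (contact force between the arm and bins above 50 N).
It fails at once if the bins are forced (fingers press on the unit with over 50 N) (contact force between the fingers and bins above 50 N).
It fails at once if the jar is dropped or banged onto the balance (over 40 N) (contact force between jar_red and balance above 40 N).
It fails at once if the beaker or dish is moved by over 40 mm (distance of any of beaker, dish from where it was at the start of the episode above 0.04 m).
It also fails if it takes over 72 s, if anything falls off the work surface, if the arm or the gripper's body presses on something with over 40 N, if the wrist force passes 120 N, or if a joint passes its speed limit or range.

## Working session

There is one attempt and no reset: what is moved stays moved. The work goes in short steps, Python scripts to look and compute and a tool call to move; the robot and the scene stay as the last step left them, time stands still between calls to the robot, and variables do not carry over. Pictures are saved under pics/ and viewed, at most 10 in all, crops included, and the job is handed in when it is done.

Besides the shell and the picture viewer there is one more tool, called after "Call:" by a JSON object that holds its "op" and its "data". jog_arm: Moves the arm, as the interface text tells. Its arguments: {"type":"object","properties":{"commands":{"type":"array","items":{"type":"array","items":{"type":"array","items":{"type":"number"}}}},"force":{"type":"number"}},"required":["commands"]}

```bash
mkdir -p pics
cat > h.py <<'E'
import numpy as np, cv2
from bench import observe, camera
from scipy.spatial.transform import Rotation as R
def Rq(q): return R.from_quat([q[1],q[2],q[3],q[0]]).as_matrix()
def rays(c,uv):
    uv=np.atleast_2d(np.float64(uv)); d=(uv-[c['cx'],c['cy']])/[c['fx'],c['fy']]
    s=d.copy()
    for _ in range(20): s=d/(1+c['k1']*(s**2).sum(1,keepdims=True))
    return np.c_[s,np.ones(len(s))]
def pts(c,uv):
    uv=np.atleast_2d(uv); z=c['depth'][uv[:,1].astype(int),uv[:,0].astype(int)]
    return (rays(c,uv)*z[:,None])@Rq(c['orientation']).T+c['xyz'], z
def plane(c,uv,z):
    d=rays(c,uv)@Rq(c['orientation']).T; o=np.array(c['xyz']); return o+d*((z-o[2])/d[:,2])[:,None]
def save(c,n): cv2.imwrite('pics/'+n,c['img'][:,:,::-1])
def mask(c,col):
    h=cv2.cvtColor(c['img'],cv2.COLOR_RGB2HSV); H,S,V=[h[:,:,i].astype(int) for i in range(3)]
    k={'red':((H<8)|(H>172)),'green':(H>40)&(H<85),'blue':(H>100)&(H<130)}[col]
    return k&(S>110)&(V>50)
E
python3 - <<'E'
from h import *
ims=[]
for n in('side','top'):
    c=camera(n); ims.append(c['img']); print(n,c['xyz'],Rq(c['orientation'])[:,2],c['fx'],c['k1'])
    np.save(n+'.npy',c,allow_pickle=True)
    for col in('red','green','blue'):
        m=mask(c,col).astype('uint8'); k,l,st,ce=cv2.connectedComponentsWithStats(m)
        for i in range(1,k):
            if st[i,4]>25:
                v,u=np.nonzero(l==i); P,z=pts(c,np.c_[u,v]); P=P[z>0]
                print(col,st[i],ce[i].round(1),np.median(P,0).round(3) if len(P) else None, np.percentile(P,5,axis=0).round(3),np.percentile(P,95,axis=0).round(3))
    save(c,n+'0.png')
print(observe())
E
```

```text
side [ 0.74450429 -0.34300205  1.2683952 ] [-0.19147939  0.23725887 -0.95238851] 442.89705053862554 -0.13305077603456766
red [326 233  15  15 174] [332.8 240. ] [ 0.667 -0.061  0.172] [ 0.652 -0.076  0.168] [ 0.682 -0.044  0.175]
green [316  85  23  24 303] [327.2  96.7] [0.375 0.336 0.058] [0.355 0.301 0.054] [0.395 0.373 0.061]
green [428 156  25  24 335] [440.1 167.6] [0.787 0.344 0.063] [0.762 0.32  0.057] [0.811 0.368 0.071]
green [419 193  11   9  60] [424.8 197. ] [0.797 0.209 0.117] [0.789 0.2   0.002] [0.811 0.277 0.121]
green [300 201  42  39 163] [317.2 216.9] [ 0.593 -0.031  0.153] [ 0.581 -0.087  0.15 ] [0.627 0.025 0.17 ]
green [254 240  44  41 179] [272.5 256.4] [ 0.565 -0.184  0.154] [ 0.552 -0.243  0.15 ] [ 0.599 -0.131  0.16 ]
green [  66  314  109   85 6719] [119.4 356. ] [ 0.438 -0.606  0.225] [ 0.347 -0.691  0.011] [ 0.509 -0.53   0.245]
blue [314 109   9   7  38] [317.7 112. ] [0.384 0.272 0.058] [0.372 0.266 0.054] [0.395 0.28  0.062]
blue [309 116   9   7  41] [313.  119.4] [0.388 0.243 0.058] [0.377 0.235 0.055] [0.399 0.249 0.061]
blue [284 269  14  15 171] 
[... 1263 characters left out ...]
9 0.066]
{'time': 0.1, 'joints': array([-1.33580964e+00,  2.59276231e-01,  1.53595752e+00,  2.82415727e-06,
        1.34800214e+00, -2.02819888e-01]), 'joint_vel': array([ 0.00116415, -0.00228092, -0.00129706,  0.00088718, -0.00034785,
        0.00168834]), 'tau': array([ 2.47067619e-03, -4.38211513e+01, -2.84642297e+01,  7.20997551e-02,
        3.61305883e-02, -5.69296128e-05]), 'ee_pos': array([ 0.23307142, -0.49763774,  0.21790402]), 'tool_rot': array([-8.21534810e-04,  9.76135936e-01,  2.17158833e-01, -1.18371121e-05]), 'ft_force': array([ 0.27456234,  0.70126248, -1.30636585]), 'ft_torque': array([ 0.00192168, -0.00253934,  0.01286389]), 'gripper_force': 0.0, 'width': 1.000430286394318}
```

Run:
```python
import cv2
a=cv2.imread('pics/side0.png');b=cv2.imread('pics/top0.png')
cv2.imwrite('pics/s1.png',cv2.resize(a,(800,600)))
cv2.imwrite('pics/t1.png',cv2.resize(b[50:330,120:500],(800,590)))
```

```text
(no output)
```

View pics/s1.png

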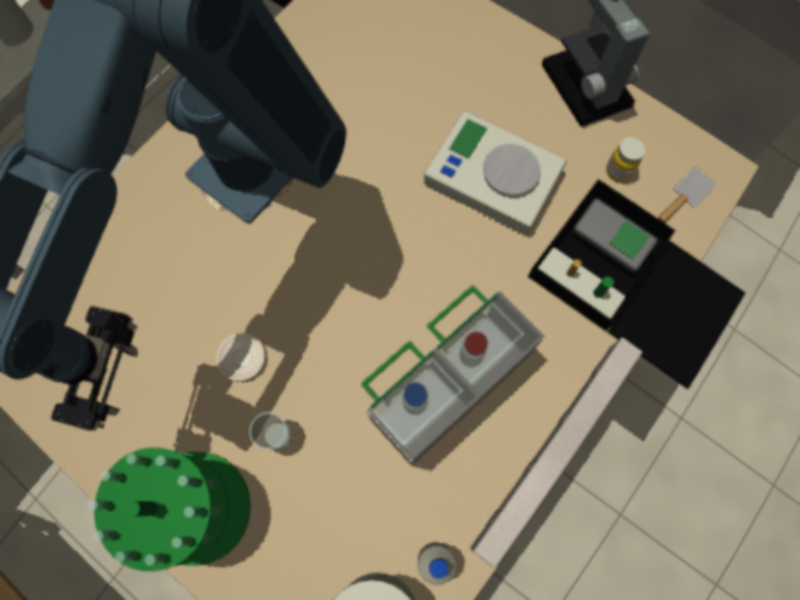

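View pics/t1.png

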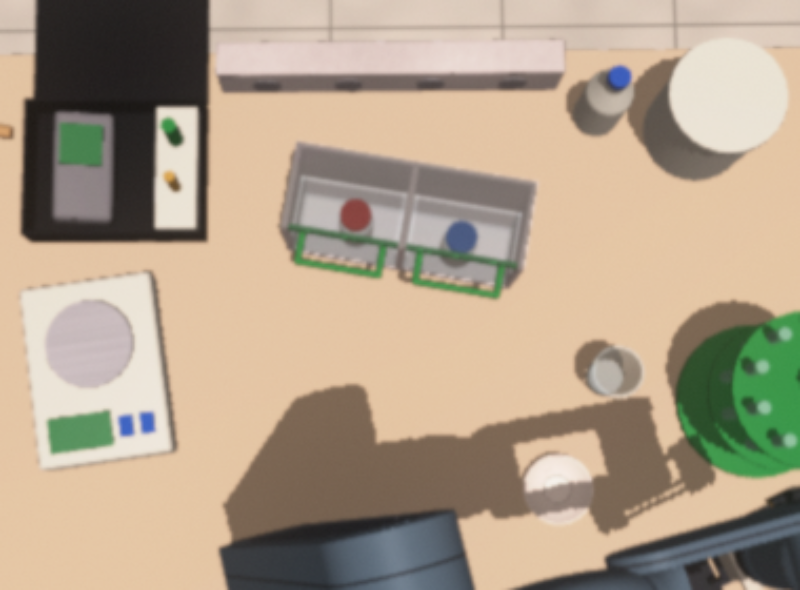

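The side view shows the red cap (476,343 on the 800-wide picture) in the left bin and the blue cap (415,395) in the right bin. Both bins are shut, with their green bars towards the robot. The top view shows the pan at crop (90,343), and the beaker (613,370) and dish (558,487) out of the way.

```bash
cat > m.py <<'E'
from h import *
for n in('side','top'):
    c=np.load(n+'.npy',allow_pickle=True).item()
    m=mask(c,'green').astype('uint8'); k,l,st,ce=cv2.connectedComponentsWithStats(m)
    g=plane(c,ce[1:],0.15)
    bars=[]
    for i in range(1,k):
        v,u=np.nonzero(l==i); P=plane(c,np.c_[u,v],0.15)
        q=P.mean(0)
        if 50<st[i,4]<250 and .5<q[0]<.63 and -.25<q[1]<.03:
            (ctr,sz,a)=cv2.minAreaRect(P[:,:2].astype('float32')*1000); bx=cv2.boxPoints((ctr,sz,a))
            print(n,'box',np.round(ctr,1),np.round(sz,1),round(a,1)); bars.append(np.array(ctr))
    d=bars[0]-bars[1]; d=d*np.sign(d[1]); print('spacing',np.hypot(*d),'yaw',np.arctan2(-d[0],d[1]))
    for col in('red','blue'):
        v,u=np.nonzero(mask(c,col)); P=plane(c,np.c_[u,v],0.14); 
        s=(abs(P[:,0]-.65)<.06)&(abs(P[:,1]+.12)<.12); print(col,plane(c,[[u[s].mean(),v[s].mean()]],0.14)) 
    # pan: greyish disc at z .075 via depth height
    v,u=np.mgrid[0:420,0:560]; P,z=pts(c,np.c_[u.ravel(),v.ravel()])
    g0={'side':[512,169],'top':[90,343]}[n]
    px=np.array(g0)*.7 if n=='side' else np.array([120+g0[0]*.475,50+g0[1]*280/590])
    print('pan guess',plane(c,[px],.075))
    s=(z>0)&(abs(P[:,2]-.075)<.008)&(np.hypot(*(P[:,:2]-plane(c,[px],.075)[0,:2]).T)<.09)
    mm=s.reshape(420,560).astype('uint8'); ct=max(cv2.findContours(mm,0,1)[0],key=cv2.contourArea)
    W=plane(c,ct[:,0],.075)[:,:2]*1000; print('pan circ',cv2.minEnclosingCircle(W.astype('float32')),np.median(P[s],0))
    for nm,g,zz in(('beaker',[270,432],.0),('dish',[240,357],.02)):
        if n=='side': print(nm,plane(c,[np.array(g)*.7],zz))
E
python3 m.py
```

```text
side box [606.2 -29.9] [113.9  42.3] 79.8
side box [ 578.  -186.7] [116.1  42.6] 79.3
spacing 159.32545427555317 yaw -0.1776596890888869
red [[ 0.66516193 -0.05237547  0.14      ]]
blue [[ 0.63415021 -0.19490122  0.14      ]]
pan guess [[0.50042641 0.32257252 0.075     ]]
pan circ ((498.5347595214844, 323.4974670410156), 62.67818069458008) [0.49794414 0.32325699 0.0740647 ]
beaker [[ 0.43807407 -0.41479311  0.        ]]
dish [[ 0.29457519 -0.33731962  0.02      ]]
top box [607.1 -30.8] [114.6  40.5] 79.3
top box [ 578.2 -188.1] [114.1  42. ] 77.8
spacing 159.92052904782986 yaw -0.1816376140885793
red [[ 0.66356292 -0.05193802  0.14      ]]
blue [[nan nan nan]]
pan guess [[0.49705579 0.31954825 0.075     ]]
pan circ ((498.26080322265625, 321.21221923828125), 61.8460578918457) [0.49701903 0.32161796 0.07425435]m.py:16: RuntimeWarning: Mean of empty slice.
  s=(abs(P[:,0]-.65)<.06)&(abs(P[:,1]+.12)<.12); print(col,plane(c,[[u[s].mean(),v[s].mean()]],0.14))
  ret = ret.dtype.type(ret / rcount)
```

Call:
{"op": "jog_arm", "data": {"commands": [[[6, -3, -4, 0, 0, 0.15, 0], [12, -6, -4, 0, 0, 0.3, 0], [18, -9, -4, 0, 0, 0.45, 0], [24, -12, -4, 0, 0, 0.6176, 0], [30, -15, -4, 0, 0, 0.6176, 0], [36, -17.5, -4, 0, 0, 0.6176, 0], [42, -20.5, -4, 0, 0, 0.6176, 0], [48, -23.5, -4, 0, 0, 0.6176, 0], [53, -26.3, -4, 0, 0, 0.6176, 0], [54, -26.3, -4, 0, 0, 0.6176, 0], [54, -26.3, -4, 0, 0, 0.6176, 0], [54, -26.3, -4, 0, 0, 0.6176, 0]]]}}

```text
time: 1.6
ee_pos: [0.6102, -0.0312, 0.258]
tool_rot: [0.0, 0.996, -0.089, -0.001]
ft_force: [0.7, -0.2, 0.1]
width: -0.0
gripper_force: 0.0
```

Run:
```python
from h import *
c=camera('wrist'); save(c,'w1.png'); np.save('w1.npy',c,allow_pickle=True); print(c['xyz'],Rq(c['orientation']).round(3))
o=observe(); print(o['time'],o['ee_pos'],Rq(o['tool_rot']).round(3),o['joints'].round(3),o['width'])
m=mask(c,'green').astype('uint8'); k,l,st,ce=cv2.connectedComponentsWithStats(m)
for i in range(1,k):
    if st[i,4]>100:
        v,u=np.nonzero(l==i);P=plane(c,np.c_[u,v],.155); q=cv2.minAreaRect(P[:,:2].astype('float32')*1000); print(st[i],q)
```

```text
[ 0.67487239 -0.04208968  0.42422408] [[-0.18  -0.955 -0.238]
 [-0.984  0.174  0.043]
 [ 0.001  0.242 -0.97 ]]
1.65 [ 0.60999631 -0.03177639  0.25826199] [[ 0.984 -0.179 -0.001]
 [-0.179 -0.984 -0.   ]
 [-0.001  0.001 -1.   ]] [-2.340e-01  3.490e-01  1.314e+00 -1.000e-03  1.481e+00  1.517e+00] 0.0037862713818531905
[  0  44  44  30 898] ((770.8269653320312, 151.21563720703125), (38.94599914550781, 17.852943420410156), 65.5886459350586)
[ 186  183  161   56 2290] ((612.6936645507812, -19.412918090820312), (135.23426818847656, 48.12144088745117), 79.50898742675781)
[ 392  184  166   54 3124] ((580.4137573242188, -197.07183837890625), (145.645263671875, 47.97267150878906), 79.72825622558594)
```

View pics/w1.png

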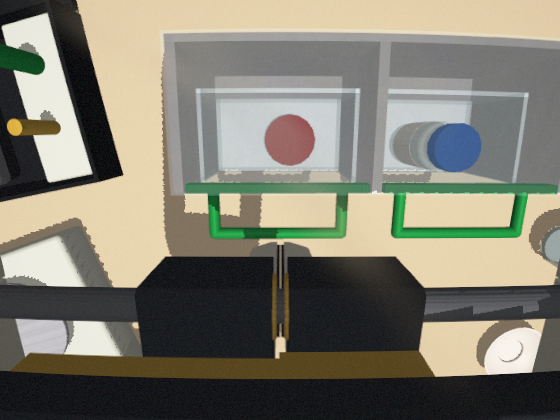

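The wrist view shows the left bar's front line at about (209–347, 234), with the green rim at v≈188 and the red cap at (290,140). The bar lies parallel to the image rows, so the yaw is right.

Run:
```python
from h import *
c=np.load('w1.npy',allow_pickle=True).item()
print('bar',plane(c,[[209,234],[278,234],[347,234]],.150).round(4))
print('rim',plane(c,[[186,188],[278,188],[370,188]],.166).round(4))
for px in ([290,140],[230,234],[278,234],[320,234],[278,188]): print(px,pts(c,[px])[0].round(4))
v,u=np.nonzero(mask(c,'red')); P,z=pts(c,np.c_[u,v]); P=P[(z>0)]; P=P[P[:,2]>.12]; print('cap',np.median(P,0),cv2.minEnclosingCircle((P[:,:2]*1000).astype('float32')), np.percentile(P,[1,99],axis=0))
```

```text
bar [[ 0.6004  0.035   0.15  ]
 [ 0.5895 -0.0249  0.15  ]
 [ 0.5785 -0.0847  0.15  ]]
rim [[ 0.6457  0.0399  0.166 ]
 [ 0.6323 -0.0329  0.166 ]
 [ 0.6191 -0.1056  0.166 ]]
[290, 140] [[ 0.6679 -0.0486  0.1736]]
[230, 234] [[0.5989 0.0153 0.1565]]
[278, 234] [[ 0.5909 -0.0252  0.1547]]
[320, 234] [[ 0.5847 -0.0609  0.1556]]
[278, 188] [[ 0.6336 -0.0331  0.1736]]
cap [ 0.67710016 -0.06123669  0.17330482] ((675.4846801757812, -59.83637237548828), 10.499808311462402) [[ 0.66797804 -0.06582521  0.17198168]
 [ 0.68443169 -0.05456018  0.17474494]]
```

Call:
{"op": "jog_arm", "data": {"commands": [[[0, 0, 5, 0, 0, 0, 0], [0, 0, 10, 0, 0, 0, 0], [0, 0, 13.3, 0, 0, 0, 0], [0, 0, 13.3, 0, 0, 0, 0]]]}}

```text
time: 2.15
ee_pos: [0.608, -0.0321, 0.1233]
tool_rot: [-0.0, 0.996, -0.091, -0.003]
ft_force: [-0.7, -0.2, -0.2]
width: 0.004
gripper_force: 0.0
```

Call:
{"op": "jog_arm", "data": {"commands": [[[-1, 0, 0, 0, 0, 0, 0], [-2, 0, 0.4, 0, 0, 0, 0], [-3, 0, 0.9, 0, 0, 0, 0], [-4, 0, 1.4, 0, 0, 0, 0], [-4.8, 0, 2.0, 0, 0, 0, 0], [-5.6, 0, 2.6, 0, 0, 0, 0], [-6.2, 0, 3.2, 0, 0, 0, 0], [-6.5, 0, 3.6, 0, 0, 0, 0], [-6.7, 0, 3.8, 0, 0, 0, 0], [-6.7, 0, 3.8, 0, 0, 0, 0]]]}}

```text
time: 3.4
ee_pos: [0.5442, -0.0187, 0.087]
tool_rot: [-0.0, 0.996, -0.09, -0.001]
ft_force: [1.0, -0.7, -1.4]
width: 0.008
gripper_force: 1.1
```

Call:
{"op": "jog_arm", "data": {"commands": [[[-0.2, 0, 0.1, 0, 0, 0, 0], [-0.4, 0, 0.2, 0, 0, 0, 0], [-0.6, 0, 0.3, 0, 0, 0, 0], [-0.6, 0, 0.3, 0, 0, 0, 0]]]}}

```text
time: 3.9
ee_pos: [0.5444, -0.0188, 0.087]
tool_rot: [0.0, 0.996, -0.09, 0.006]
ft_force: [12.8, -0.5, 2.7]
width: 0.006
gripper_force: 6.1
```

Run:
```python
from h import *
o=observe(); print(o['time'],o['ee_pos'],o['ft_force'])
c=camera('side'); save(c,'s2.png'); np.save('s2.npy',c,allow_pickle=True)
w=camera('wrist');np.save('w2.npy',w,allow_pickle=True)
a=cv2.resize(c['img'][170:310,210:400,::-1],(760,560)); 
cv2.imwrite('pics/v2.png',np.hstack([cv2.resize(a,(400,295)),cv2.resize(w['img'][:,:,::-1],(400,295))]))
```

```text
3.9 [ 0.54437625 -0.01881297  0.08703567] [12.79654309 -0.52107936  2.74795627]
```

View pics/v2.png

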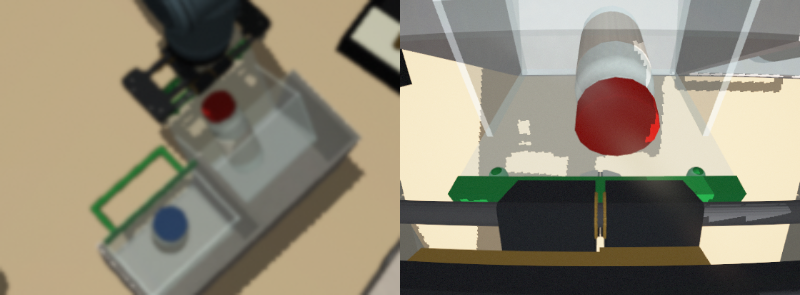

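The bin is at its stop: the pull force rose to 13 N with no further motion. The red jar leans on the front wall, with its cap at about (304,165) in the wrist image. The blue jar is still standing.

Run:
```python
from h import *
ux=np.array([.984,-.179,0]);uy=np.array([.179,.984,0]);piv=np.array([.6285,-.0345,.015])
for n in('s2','w2'):
    c=np.load(n+'.npy',allow_pickle=True).item()
    m=mask(c,'red').astype('uint8'); k,l,st,ce=cv2.connectedComponentsWithStats(m); i=1+st[1:,4].argmax(); print(n,st[i],ce[i])
    v,u=np.nonzero(l==i); P,z=pts(c,np.c_[u,v]); P=P[z>0]
    for Q in (np.median(P,0),plane(c,[ce[i]],.138)[0]):
        d=Q-piv; print(Q.round(4),'rel',(d@ux).round(4),(d@uy).round(4),d[2].round(4))
    y=(P-piv)@uy; x=(P-piv)@ux; print(np.percentile(y,[1,50,99]).round(4),np.percentile(x,[1,50,99]).round(4),np.percentile(P[:,2],[1,50,99]).round(4))
```

```text
s2 [306 213  16  15 180] [313.25 220.  ]
[ 0.5915 -0.039   0.1372] rel -0.0356 -0.0111 0.1222
[ 0.5915 -0.0391  0.138 ] rel -0.0356 -0.0111 0.123
[-0.0297 -0.0108  0.0091] [-0.0557 -0.0354 -0.0174] [0.1204 0.1372 0.1502]
w2 [  245   110   119   112 10517] [303.37995626 166.51535609]
[ 0.5955 -0.0357  0.1405] rel -0.0322 -0.0071 0.1255
[ 0.5953 -0.0358  0.138 ] rel -0.0325 -0.0072 0.123
[-0.0268 -0.007   0.0123] [-0.0538 -0.0322 -0.0146] [0.1269 0.1405 0.1495]
```

Call:
{"op": "jog_arm", "data": {"commands": [[[0.8, 0, 0, 0, 0, 0, 0], [0.8, 0, 0, 0, 0, 0, 0], [0.8, 0, -2, 0, 0, 0, 0], [0.8, 0, -5, 0, 0, 0, 0], [0.8, 0, -10, 0, 0, 0, 0.2], [0.8, 0, -15, 0, 0, 0, 0.75], [-2, 0, -18, 0, 0, 0, 0.75], [-6, 0, -20, 0, 0, 0, 0.75], [-6, 0, -20, 0, 0, 0, 0.75]]]}}

```text
time: 5.12
ee_pos: [0.478, -0.0066, 0.286]
tool_rot: [0.0, 0.996, -0.09, 0.0]
ft_force: [1.0, -0.1, 0.1]
width: 0.495
gripper_force: 0.0
```

Call:
{"op": "jog_arm", "data": {"commands": [[[2, 0.3, 1, 0, 0.17, 0, 0.72], [4, 0.6, 3, 0, 0.34, 0, 0.72], [6, 0.9, 5, 0, 0.5, 0, 0.72], [8.3, 0.96, 8.4, 0, 0.5, 0, 0.72], [8.3, 0.96, 8.4, 0, 0.5, 0, 0.72], [8.3, 0.96, 8.4, 0, 0.5, 0, 0.72]]]}}

```text
time: 5.88
ee_pos: [0.56, -0.0316, 0.2006]
tool_rot: [0.022, 0.965, -0.087, 0.246]
ft_force: [0.3, -0.2, -0.2]
width: 0.721
gripper_force: 0.0
```

Run:
```python
from h import *
o=observe(); print(o['time'],o['ee_pos'],Rq(o['tool_rot']).round(3),o['joints'].round(3),o['width'])
w=camera('wrist');np.save('w3.npy',w,allow_pickle=True); save(w,'w3.png')
m=mask(w,'red').astype('uint8'); k,l,st,ce=cv2.connectedComponentsWithStats(m); i=1+st[1:,4].argmax(); print(st[i],ce[i])
v,u=np.nonzero(l==i); P,z=pts(w,np.c_[u,v]); P=P[z>0]
T=(P-o['ee_pos'])@Rq(o['tool_rot']); print('cap in tool',np.percentile(T,[2,50,98],axis=0).round(4))
```

```text
5.875 [ 0.56004997 -0.03156604  0.20057431] [[ 0.864 -0.179  0.471]
 [-0.157 -0.984 -0.085]
 [ 0.478 -0.    -0.878]] [-0.291  0.018  1.985  0.089  0.644  1.403] 0.7205400924009264
[ 250  197   57   57 2553] [278.38542891 225.39287113]
cap in tool [[-0.024  -0.0209  0.0662]
 [-0.0023 -0.0021  0.0692]
 [ 0.0165  0.0173  0.0801]]
```

View pics/w3.png

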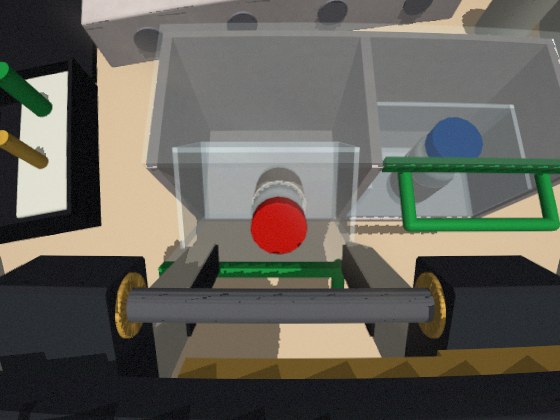

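The view down the tilted tool shows the red cap centred between the fingers at (278,225), with the fingers parallel to the bin sides.

Call:
{"op": "jog_arm", "data": {"commands": [[[-0.2, -0.2, 3, 0, 0, 0, 0.72], [-0.2, -0.2, 6, 0, 0, 0, 0.72], [-0.2, -0.2, 8.5, 0, 0, 0, 0.72], [-0.2, -0.2, 10.5, 0, 0, 0, 0.72], [-0.2, -0.2, 11.5, 0, 0, 0, 0.72], [-0.2, -0.2, 11.5, 0, 0, 0, 0.72]]], "force": 18}}

```text
time: 6.68
ee_pos: [0.613, -0.0391, 0.099]
tool_rot: [0.022, 0.965, -0.087, 0.246]
ft_force: [-0.1, 0.9, 0.3]
width: 0.72
gripper_force: 0.0
```

Call:
{"op": "jog_arm", "data": {"commands": [[[0, 0, 0, 0, 0, 0, 0.4], [0, 0, 0, 0, 0, 0, 0.4], [0, 0, 0, 0, 0, 0, 0.4], [0, 0, 0, 0, 0, 0, 0.4], [0, 0, 0, 0, 0, 0, 0.4], [0, 0, 0, 0, 0, 0, 0.4]]], "force": 18}}

```text
time: 7.42
ee_pos: [0.6131, -0.0392, 0.0996]
tool_rot: [0.022, 0.965, -0.087, 0.247]
ft_force: [-2.7, 0.5, 6.2]
width: 0.51
gripper_force: 18.0
```

Call:
{"op": "jog_arm", "data": {"commands": [[[0.2, 0, -1, 0, 0, 0, 0.4], [0.2, 0, -3, 0, 0, 0, 0.4], [0.2, 0, -6, 0, 0, 0, 0.4], [0.2, 0, -9, 0, 0, 0, 0.4], [0.2, 0, -12, 0, 0, 0, 0.4], [0.2, 0, -15, 0, 0, 0, 0.4], [0.2, 0, -18, 0, 0, 0, 0.4], [0.2, 0, -19, 0, 0, 0, 0.4], [0.2, 0, -19, 0, 0, 0, 0.4]]]}}

```text
time: 8.55
ee_pos: [0.5246, -0.023, 0.2665]
tool_rot: [0.022, 0.965, -0.087, 0.247]
ft_force: [-0.7, -0.5, -3.1]
width: 0.511
gripper_force: 18.0
```

Call:
{"op": "jog_arm", "data": {"commands": [[[-0.4, -1.7, -0.2, 0, -0.06, 0, 0.4], [-1.2, -5, -0.6, 0, -0.16, 0, 0.4], [-2.0, -9, -1.1, 0, -0.26, 0, 0.4], [-3.0, -13, -1.6, 0, -0.36, 0, 0.4], [-3.9, -17, -2.1, 0, -0.45, 0, 0.4], [-4.8, -21, -2.6, 0, -0.5, 0, 0.4], [-5.8, -25, -3.1, 0, -0.5, 0, 0.4], [-6.7, -29, -3.6, 0, -0.5, 0, 0.4], [-7.4, -32, -4.0, 0, -0.5, 0, 0.4], [-7.7, -33.5, -4.2, 0, -0.5, 0, 0.4], [-7.7, -33.5, -4.2, 0, -0.5, 0, 0.4], [-7.7, -33.5, -4.2, 0, -0.5, 0, 0.4]]]}}

```text
time: 10.05
ee_pos: [0.4987, 0.3211, 0.2659]
tool_rot: [0.001, 0.996, -0.09, -0.0]
ft_force: [0.1, -0.7, -2.6]
width: 0.511
gripper_force: 18.0
```

Run:
```python
from h import *
o=observe(); print(o['time'],o['ee_pos'],Rq(o['tool_rot']).round(3),o['width'])
c=camera('side');np.save('s4.npy',c,allow_pickle=True); w=camera('wrist')
cv2.imwrite('pics/v4.png',np.hstack([cv2.resize(c['img'][60:240,250:490,::-1],(400,300)),cv2.resize(w['img'][:,:,::-1],(400,300))]))
# free pan contour refresh
```

```text
10.05 [0.49871503 0.32110361 0.26590784] [[ 0.984 -0.18  -0.001]
 [-0.18  -0.984 -0.001]
 [-0.     0.001 -1.   ]] 0.5113522485698618
```

View pics/v4.png

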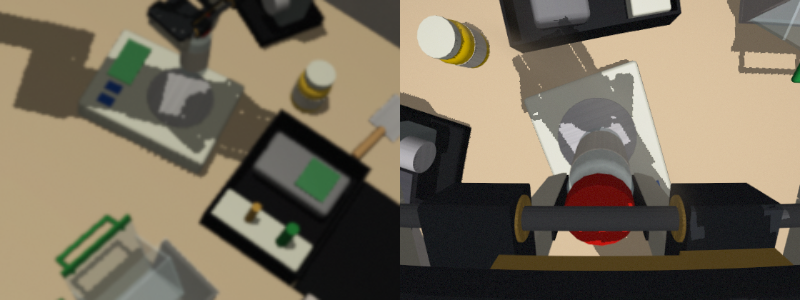

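The jar is held upright above the pan.

Call:
{"op": "jog_arm", "data": {"commands": [[[0, 0, 3, 0, 0, 0, 0.4], [0, 0, 6, 0, 0, 0, 0.4], [0, 0, 8.5, 0, 0, 0, 0.4], [0, 0, 10, 0, 0, 0, 0.4], [0, 0, 10.8, 0, 0, 0, 0.4], [0, 0, 10.8, 0, 0, 0, 0.4]]]}}

```text
time: 10.9
ee_pos: [0.4986, 0.322, 0.1585]
tool_rot: [0.0, 0.996, -0.09, -0.0]
ft_force: [0.4, 0.5, -0.9]
width: 0.511
gripper_force: 18.0
```

Run:
```python
from h import *
o=observe(); print(o['time'],o['ee_pos'],o['ft_force'])
w=camera('wrist');c=camera('top'); cv2.imwrite('pics/v5.png',np.hstack([cv2.resize(c['img'][150:290,100:290,::-1],(400,300)),cv2.resize(w['img'][60:360,100:500,::-1],(400,300))]))
```

```text
10.9 [0.49861092 0.32199489 0.15850319] [ 0.41651721  0.52612504 -0.87050086]
```

View pics/v5.png

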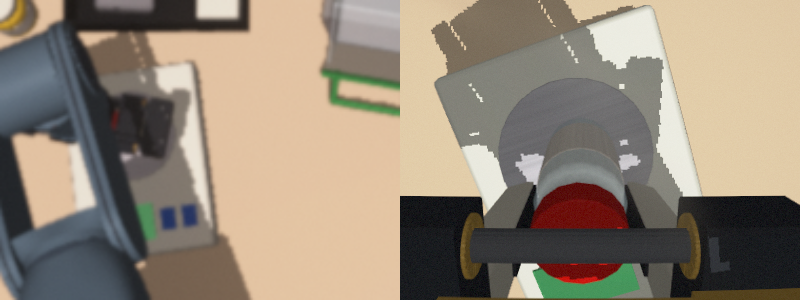

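The jar is low over the pan and still a little above it. I'll lower it in small steps and watch the force.

Call:
{"op": "jog_arm", "data": {"commands": [[[0, 0, 0.3, 0, 0, 0, 0.4], [0, 0, 0.6, 0, 0, 0, 0.4], [0, 0, 0.8, 0, 0, 0, 0.4], [0, 0, 0.8, 0, 0, 0, 0.4]]]}}

```text
time: 11.5
ee_pos: [0.4994, 0.3222, 0.1516]
tool_rot: [-0.0, 0.996, -0.09, 0.001]
ft_force: [-0.2, -1.0, 4.9]
width: 0.51
gripper_force: 18.0
```

Call:
{"op": "jog_arm", "data": {"commands": [[[0, 0, 0, 0, 0, 0, 0.52], [0, 0, 0, 0, 0, 0, 0.55], [0, 0, 0, 0, 0, 0, 0.6], [0, 0, 0, 0, 0, 0, 0.68], [0, 0, 0, 0, 0, 0, 0.8], [0, 0, 0, 0, 0, 0, 0.8], [0, 0, 0, 0, 0, 0, 0.8]]]}}

```text
time: 12.38
ee_pos: [0.4984, 0.3222, 0.1504]
tool_rot: [-0.0, 0.996, -0.09, -0.0]
ft_force: [0.7, -0.3, 0.1]
width: 0.796
gripper_force: 0.0
```

Run:
```python
from h import *
o=observe(); print(o['time'],o['ee_pos'],o['ft_force'],o['width'])
w=camera('wrist'); m=mask(w,'red').astype('uint8'); k,l,st,ce=cv2.connectedComponentsWithStats(m); i=1+st[1:,4].argmax()
v,u=np.nonzero(l==i); P,z=pts(w,np.c_[u,v]); P=P[z>0]; print('cap',np.percentile(P,[2,50,98],axis=0).round(4))
T=P[P[:,2]>np.percentile(P[:,2],98)-.004]; print('top',T[:,:2].min(0),T[:,:2].max(0),T[:,2].max())
```

```text
12.375 [0.49842509 0.32219274 0.15039244] [ 0.70353618 -0.27111743  0.0981348 ] 0.7963240569428744
cap [[0.5015 0.2999 0.1828]
 [0.517  0.3179 0.1954]
 [0.5314 0.338  0.1969]]
top [0.49874646 0.29816051] [0.53208574 0.34045654] 0.2493569808533544
```

The jar stands on the pan: its cap top is at 0.196 m, where 0.195 is expected, and it is about 13 mm off centre.

Call:
{"op": "jog_arm", "data": {"commands": [[[0, 0, -2, 0, 0, 0, 0.8], [0, 0, -6, 0, 0, 0, 0.8], [0, 0, -11, 0, 0, 0, 0.8], [1, 5, -11, 0, 0, 0, 0.5], [2, 11, -11, 0, 0, 0, 0], [3.2, 17, -11, 0, 0, 0, 0], [4.4, 23, -11, 0, 0, 0, 0], [5.6, 29, -11, 0, 0, 0, 0], [6.7, 32.8, -11, 0, 0, 0, 0], [6.7, 32.8, -11, 0, 0, 0, 0], [6.7, 32.8, -11, 0, 0, 0, 0]]]}}

```text
time: 13.8
ee_pos: [0.5056, -0.0121, 0.2604]
tool_rot: [-0.0, 0.996, -0.09, -0.0]
ft_force: [0.1, -0.2, -0.2]
width: 0.014
gripper_force: 0.0
```

Run:
```python
from h import *
o=observe(); print(o['time'],o['ee_pos'],o['width'])
c=camera('side'); w=camera('wrist'); np.save('s6.npy',c,allow_pickle=True)
cv2.imwrite('pics/v6.png',np.hstack([cv2.resize(c['img'][80:300,240:500,::-1],(400,338)),cv2.resize(w['img'][:,:,::-1],(400,338))]))
```

```text
13.8 [ 0.50560808 -0.01208658  0.26042017] 0.014126882528054042
```

View pics/v6.png

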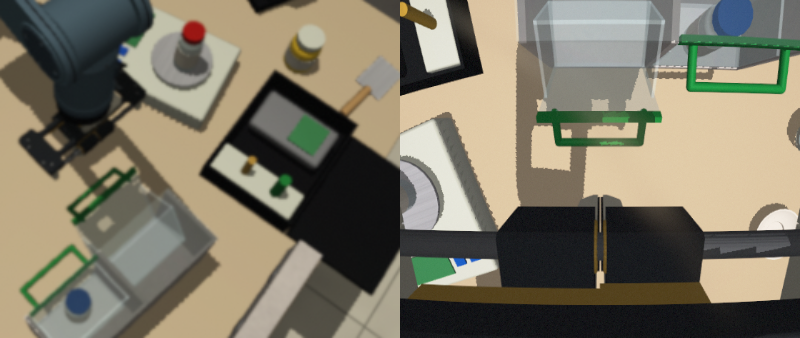

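The side view shows the jar upright on the pan, the left bin still tipped and empty, and the blue jar standing. The wrist view shows the bar ahead of the closed fingers.

Call:
{"op": "jog_arm", "data": {"commands": [[[0, 0, 6, 0, 0, 0, 0], [0, 0, 12, 0, 0, 0, 0], [0, 0, 17, 0, 0, 0, 0], [0, 0, 17.5, 0, 0, 0, 0], [0, 0, 17.5, 0, 0, 0, 0]]]}}

```text
time: 14.52
ee_pos: [0.5066, -0.0119, 0.0866]
tool_rot: [0.0, 0.996, -0.089, 0.001]
ft_force: [0.5, -0.3, 0.1]
width: 0.007
gripper_force: 0.0
```

Call:
{"op": "jog_arm", "data": {"commands": [[[0.8, 0, 0, 0, 0, 0, 0], [1.6, 0, -0.2, 0, 0, 0, 0], [2.4, 0, -0.8, 0, 0, 0, 0], [3.2, 0, -1.4, 0, 0, 0, 0], [4.0, 0, -2.0, 0, 0, 0, 0], [4.8, 0, -2.5, 0, 0, 0, 0], [5.5, 0, -3, 0, 0, 0, 0], [6.1, 0, -3.4, 0, 0, 0, 0], [6.5, 0, -3.7, 0, 0, 0, 0], [6.5, 0, -3.7, 0, 0, 0, 0]]]}}

```text
time: 15.78
ee_pos: [0.5707, -0.0245, 0.1229]
tool_rot: [0.0, 0.996, -0.09, 0.001]
ft_force: [0.5, -0.3, 0.3]
width: 0.005
gripper_force: 0.0
```

Call:
{"op": "jog_arm", "data": {"commands": [[[0.2, 0, -0.1, 0, 0, 0, 0], [0.4, 0, -0.1, 0, 0, 0, 0], [0.6, 0, -0.1, 0, 0, 0, 0], [0.8, 0, -0.1, 0, 0, 0, 0], [0.8, 0, -0.1, 0, 0, 0, 0]]]}}

```text
time: 16.4
ee_pos: [0.5772, -0.0255, 0.1235]
tool_rot: [-0.0, 0.996, -0.09, -0.0]
ft_force: [-4.9, 0.1, 3.9]
width: 0.007
gripper_force: 2.4
```

Call:
{"op": "jog_arm", "data": {"commands": [[[0.2, 0, 0, 0, 0, 0, 0], [0.4, 0, 0, 0, 0, 0, 0], [0.6, 0, 0, 0, 0, 0, 0], [0.6, 0, 0, 0, 0, 0, 0]]]}}

```text
time: 16.9
ee_pos: [0.5772, -0.0255, 0.1235]
tool_rot: [-0.0, 0.996, -0.089, -0.006]
ft_force: [-22.9, 2.0, 18.2]
width: 0.009
gripper_force: 11.8
```

The bin is against its shut stop. Now I'll back off, rise and check.

Call:
{"op": "jog_arm", "data": {"commands": [[[-0.6, 0, 0, 0, 0, 0, 0], [-2, 0, 0, 0, 0, 0, 0], [-4, 0, 0, 0, 0, 0, 0], [-6, 0, -3, 0, 0, 0, 0], [-8, 0, -8, 0, 0, 0, 0], [-10, 0, -12, 0, 0, 0, 0], [-10, 0, -12, 0, 0, 0, 0]]]}}

```text
time: 17.77
ee_pos: [0.4863, -0.0089, 0.247]
tool_rot: [0.001, 0.996, -0.09, 0.004]
ft_force: [0.6, -0.3, 0.4]
width: 0.006
gripper_force: 0.0
```

```bash
python3 - <<'E'
from h import *
o=observe(); print(o['time'],o['ee_pos'],o['ft_force'])
c=camera('side'); np.save('side.npy',c,allow_pickle=True)
c2=camera('top'); np.save('top.npy',c2,allow_pickle=True)
for n,d in(('side',c),('top',c2)):
    m=mask(d,'red').astype('uint8'); k,l,st,ce=cv2.connectedComponentsWithStats(m); i=1+st[1:,4].argmax(); v,u=np.nonzero(l==i);P,z=pts(d,np.c_[u,v]); print(n,'red',st[i],np.median(P[z>0],0).round(4),plane(d,[ce[i]],.193))
cv2.imwrite('pics/v7.png',np.hstack([cv2.resize(c['img'][80:300,240:500,::-1],(400,338)),cv2.resize(c2['img'][80:300,100:400,::-1],(400,338))]))
E
python3 m.py 2>/dev/null | grep -E 'box|spacing'
```

```text
17.775 [ 0.48628489 -0.00891007  0.24701284] [ 0.61719732 -0.33460127  0.43767786]
side red [359  94  15  15 176] [0.509  0.3153 0.1937] [[0.5088375  0.31569016 0.193     ]]
top red [146 197  16  16 197] [0.5074 0.3167 0.1942] [[0.50710762 0.31620795 0.193     ]]
side box [606.2 -29.8] [118.4  44.3] 78.8
side box [ 578.  -186.8] [116.   42.6] 79.3
spacing 159.5430389780409 yaw -0.17767872901717147
top box [ 578.2 -187.9] [114.6  42. ] 77.8
```

View pics/v7.png

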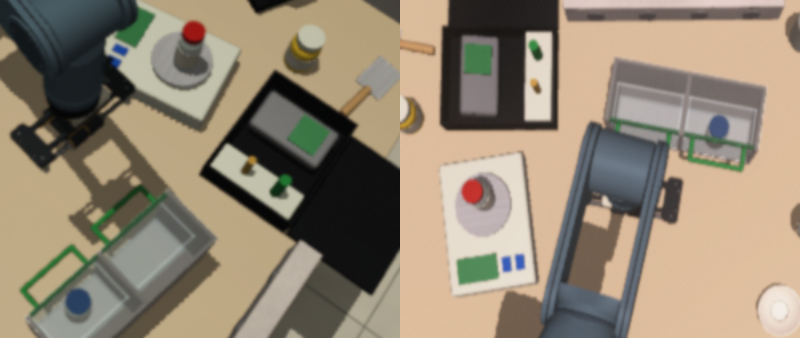

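Both views show the left bin shut, with its bar back at the starting position to within 0.1 mm. The red jar stands upright on the pan about 12 mm from its centre, and the blue jar, beaker and dish look untouched.

```bash
python3 -c "
from bench import hand_in
print(hand_in())"
```

```text
the job is handed in; nothing more can be done
None
```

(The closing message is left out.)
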